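Press the pebble pots shut, smallest first

ROBOT

A 7-joint arm with a two-finger parallel gripper is mounted at the origin on the work surface. World frame = base frame: x ahead of the robot, y to its left, z up, the work surface at z = 0. Lengths are in m, angles in rad, forces in N, time in s.
With the tool pointing down it reaches from about 0.425 to 0.8 m from the base axis. Payload 8.3 kg.
Tool frame: the origin (TCP) lies at the very end of the fingers, on their centre line; the grasp point (between the pads) lies 19 mm behind it; z points along the fingers, y is the line along which they close (so a half turn about z gives the same grasp; the last joint's range is limited). The gripper opens to 85 mm and grips with 20 to 120 N. Pads are 22 mm wide; open, the fingers measure 114 mm over their backs; the gripper's body (76 mm by 85 mm) begins 54 mm behind the grasp point. The pads swing forward as they close: fully open they stand 13 mm farther back than shut.
Start: joints at [-1.223, 0.383, 0.016, 1.37, -0.006, 1.388, -0.046], TCP at [0.25, 0.573, 0.2] pointing down, gripper open.
Joint ranges: [-2.95, 2.95], [-0.25, 2.06], [-1.52, 1.56], [0.18, 2.33], [-1.44, 4.58], [0.02, 2.06], [-3.01, 3.01]. Speed limits (rad/s): [2.39, 2.39, 3.01, 3.01, 3.14, 3.14, 3.14].

INTERFACE

Orientations are given as a unit quaternion [x, y, z, w].
In Python, from bench import env gives the robot as it stands.
- The arm moves only by the tool carry_out, never from a script. Its argument "steps" is a list of rows, each a list of 3 entries, a list of its own where there are three numbers: the turn, a rotation vector about the tool's x, y, z in degrees, then the shift along the tool's x, y, z in m, then the closure, from -1 (fully open) to 1 (shut), so that 0 is half open. In form: [[[wx, wy, wz], [tx, ty, tz], hand], ...]. A call has 1 to 5 rows; each row is the pose to reach, as a shift and turn from the pose commanded when the call began, along the tool's axes at that moment; what a row does not reach only later rows make up. A row lasts 1/8 s, in which the tool goes at most 62.5 mm and 10.7 degrees, less where a joint would pass 70% of its speed; a pose out of reach is approached as far as the arm can. A call with a gripper value outside its range is refused whole. The fingers move at their own pace and stop on an object; "force" is the grip in N (left out, the last holds). Time passes only in rows, so rows that repeat a pose let the fingers close. It gives the time, the measured TCP pose, the force, the opening and the grip force at its end, in the units of the state.
- env.get_obs(): the state, without advancing time (a new reading comes with each control period).
- env.snapshot(name): name is "side" or "top"; returns (picture, depth): 480x640x3 uint8, blue, green, red; 480x640 float32, m along the optical axis (not along the pixel's ray), 0 where there is no reading.
- env.camera_info(name): a dict with "fx", "fy", "cx", "cy" (pixels), "cam_to_world" (4x4, takes a point from camera to world coordinates). Camera axes: x right, y down, z forward; pixel columns grow to the right and rows downward; lengths in m; the calibration is good to about 2 mm. A picture is of the moment at which its call begins. camera_info takes no time and is no camera call.
- env.sign_off(): hands the job in; it is judged then, once.
Trained networks look in the newest picture that a camera, given by its name, has taken for a name from the list of things; names that differ only in an ending like _2 or _b are one class to them, and where a whole thing is asked for, a point or a joint stands for the part that bears it (a point fixed in the world has none). Each returns a list of dicts, best first, with "confidence" (0 to 1); they miss things now and then, are a little off and sometimes report something else, mostly with a low value. They report only what shows in the picture. A call takes as long as a camera call. They do not tell look-alikes from the thing itself.
- env.recognise(camera, target): "rect" ([left, top, width, height] as shares, 0 to 1, of the picture: columns of its width, rows of its height, round what is visible of it).
- env.regions_of(camera, target): "mask" (480x640 bool, what is visible of it) and "rect" ([left, top, width, height] as shares, 0 to 1, of the picture: columns of its width, rows of its height, round what is visible of it).
- env.place_of(camera, target): "xy" ([column, row] as shares, 0 to 1, of the picture: columns of its width, rows of its height: a listed point, or the origin of a listed thing).
The state is a dict: "t": time; "q": joint angles; "qd": joint speeds; "joint_efforts": joint torques, N m; "ee_pos": TCP position; "tool_rot": TCP orientation; "force": force on the tool from outside, world axes, zero at the start; "ft_torque": the same for the moment, N m; "finger_gap": finger opening in m; "grip_force": force on a finger pad.
Only numpy, scipy, OpenCV 4.12 (cv2) and the standard library are available. Lean on these libraries where they do the work, as an engineer would, in place of code of your own. Each camera call takes 0.05 s, during which the arm holds its last target. There are 200 camera calls.

TASK

Shut the three clear pebble pots by pressing their white lids with a fingertip: press the lid of the smallest pot first, then the middle-sized, then the largest, each gently and all the way home. Do not pick up, tip or push the pots about, and leave the mug, the jar, the wood slice and the stone alone.

Things in the scene. Friction and masses are not known exactly. Their poses are not given: they have to be found in the camera images.
- pot_small: the small pot: clear plastic, round, full of pebbles, 54 mm across and 40 mm high to its rim, loose on the table (about 150 g); origin at the centre of its underside on the table, z up
- lid_small_top (a point): centre of the flat upper face of the small pot's white press-on lid (60 mm across, 8 mm thick); 55 mm above the table when the lid stands open (or up to 1.5 mm less at the start), 48 mm when it is fully home; moves with the lid
- lid_small (a joint): how far this lid is pushed down, in m: 0 standing proud, 0.007 fully home at its stop. It slides straight down against a steady 3 N, stays where it is left and cannot come off. Its springy upper face also gives 1 mm per 1.5 N (2 mm while it slides) and springs back, so a push of 5 to 10 N takes it home softly
- pot_medium: the medium pot: clear plastic, round, full of pebbles, 78 mm across and 54 mm high to its rim, loose on the table (about 300 g); origin at the centre of its underside on the table, z up
- lid_medium_top (a point): centre of the flat upper face of the medium pot's white press-on lid (84 mm across, 8 mm thick); 69 mm above the table when the lid stands open (or up to 1.5 mm less at the start), 62 mm when it is fully home; moves with the lid
- lid_medium (a joint): how far this lid is pushed down, in m: 0 standing proud, 0.007 fully home at its stop. It slides straight down against a steady 3 N, stays where it is left and cannot come off. Its springy upper face also gives 1 mm per 1.5 N (2 mm while it slides) and springs back, so a push of 5 to 10 N takes it home softly
- pot_large: the large pot: clear plastic, round, full of pebbles, 108 mm across and 68 mm high to its rim, loose on the table (about 550 g); origin at the centre of its underside on the table, z up
- lid_large_top (a point): centre of the flat upper face of the large pot's white press-on lid (114 mm across, 8 mm thick); 83 mm above the table when the lid stands open (or up to 1.5 mm less at the start), 76 mm when it is fully home; moves with the lid
- lid_large (a joint): how far this lid is pushed down, in m: 0 standing proud, 0.007 fully home at its stop. It slides straight down against a steady 3 N, stays where it is left and cannot come off. Its springy upper face also gives 1 mm per 1.5 N (2 mm while it slides) and springs back, so a push of 5 to 10 N takes it home softly
- mug: bystander: white ceramic mug, 80 mm across, 95 mm high, handle on its +y side; origin at the centre of its underside
- jar: bystander: closed amber glass jar with a steel cap, 66 mm across, 90 mm high; origin at the centre of its underside
- wood_slice: bystander: flat round slice of wood, 96 mm across, 12 mm thick; origin at the centre of its underside
- stone: bystander: grey beach stone, 68 mm across, 27 mm high; origin at the centre of its underside
Not all that is in view belongs to the job. Leave any pink look-alike of the pot_small alone. Leave any red look-alike of the pot_large alone.

How it is judged:
By the outcome, as a careful person would: the job done as asked, in the order asked, and still so for the second after the job is handed in, with the robot touching nothing.
It also fails if it takes over 48 s, if anything falls off the work surface, if the arm or the gripper's body presses on something with over 40 N, if the wrist force passes 120 N, or if a joint passes its speed limit or range.

## Working session

There is one attempt and no reset: what is moved stays moved. The work goes in short steps, Python scripts to look and compute and a tool call to move; the robot and the scene stay as the last step left them, time stands still between calls to the robot, and variables do not carry over. Pictures are saved under pics/ and viewed, at most 10 in all, crops included, and the job is handed in when it is done.

Besides the shell and the picture viewer there is one more tool, called after ">>>" as name([rows], argument=value, ...), one row to a line, values as JSON. carry_out: Moves the arm, as the interface text tells. Its arguments: {"type":"object","properties":{"steps":{"type":"array"},"force":{"type":"number"}},"required":["steps"]}

```bash
mkdir -p pics
cat > h.py <<'E'
import numpy as np, cv2
from bench import env
def world(cam,u,v,d):
    c=env.camera_info(cam); p=np.array([(u-c['cx'])/c['fx']*d,(v-c['cy'])/c['fy']*d,d,1]); return (np.array(c['cam_to_world'])@p)[:3]
def plane(cam,u,v,z):
    a=world(cam,u,v,0.);b=world(cam,u,v,1.); return a+(b-a)*(z-a[2])/(b[2]-a[2])
E
python3 - <<'E'
from h import *
o=env.get_obs(); print(o['t'],o['ee_pos'],o['tool_rot'],o['force'],o['finger_gap'])
for c in('top','side'):
    im,d=env.snapshot(c); cv2.imwrite(f'pics/{c}0.png',im); np.save(f'{c}0.npy',d)
    for n,z in(('small',.055),('medium',.069),('large',.083)):
        for r in env.place_of(c,f'lid_{n}_top'):
            u,v=r['xy'][0]*640,r['xy'][1]*480
            print(c,n,round(r['confidence'],2),round(u),round(v),plane(c,u,v,z-.001).round(3),world(c,u,v,float(d[min(int(v),479),min(int(u),639)])).round(3))
E
```

```text
0.0 [0.24930742 0.57250523 0.198684  ] [ 2.03904744e-01  9.78990252e-01 -9.53379918e-04 -1.82656664e-04] [ 1.18393081  0.49446395 -0.85597348] 0.08528078123492629
top small 0.76 309 180 [0.715 0.029 0.054] [0.715 0.029 0.055]
top small 0.7 325 226 [ 0.609 -0.003  0.054] [ 0.609 -0.003  0.054]
top medium 0.87 432 262 [ 0.525 -0.228  0.068] [ 0.526 -0.229  0.063]
top large 0.88 200 292 [0.469 0.256 0.082] [0.469 0.256 0.082]
top large 0.56 110 313 [0.428 0.441 0.082] [0.428 0.442 0.08 ]
top large 0.36 430 188 [ 0.682 -0.23   0.082] [ 0.682 -0.229  0.083]
side small 0.59 328 246 [ 0.612 -0.015  0.054] [ 0.612 -0.016  0.055]
side small 0.53 354 219 [0.713 0.034 0.054] [0.713 0.034 0.055]
side medium 0.98 337 322 [ 0.529 -0.219  0.068] [ 0.529 -0.218  0.067]
side large 0.82 200 151 [0.433 0.45  0.082] [0.433 0.446 0.085]
side large 0.69 230 185 [0.463 0.269 0.082] [0.463 0.268 0.084]
```

View pics/top0.png

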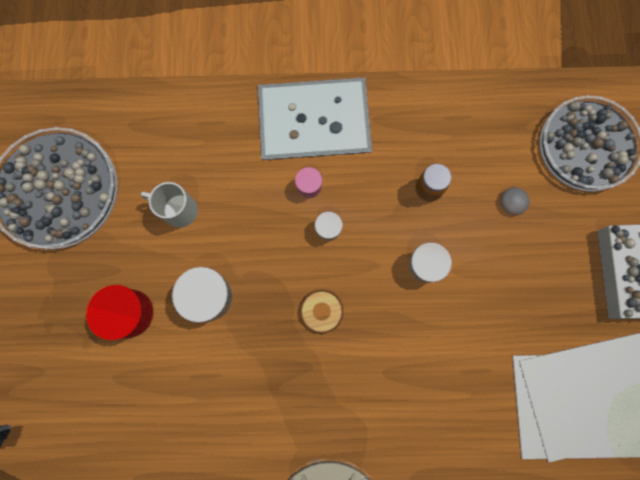

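View pics/side0.png

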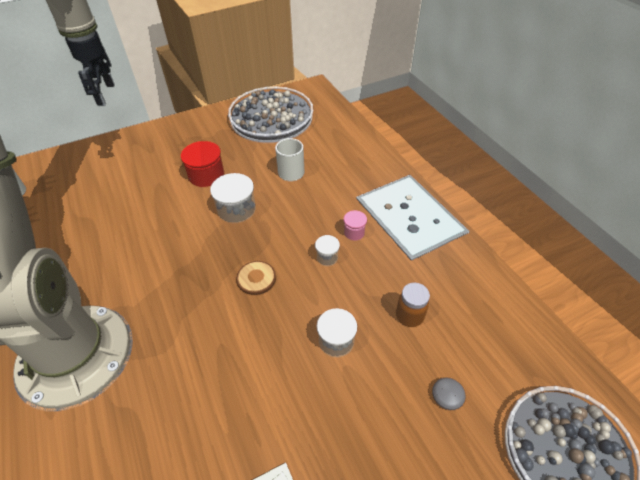

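The top view shows these candidates:
- **Small:** white lid at (328,226), pink look-alike at (309,181).
- **Medium:** white lid at (431,262). The jar at (435,181) could be mistaken for it.
- **Large:** white lid at (200,294), red look-alike at (115,312). The mug is at (170,203).

The side view agrees, so I choose the white ones. Next I'll measure the lid centres from depth and check the choice in one crop.

Run:
```python
from h import *
from scipy.spatial.transform import Rotation as R
im=cv2.imread('pics/top0.png'); d=np.load('top0.npy')
c=env.camera_info('top')
o=env.get_obs();Rm=R.from_quat(o['tool_rot']).as_matrix();print(Rm.round(3).tolist())
vis=im.copy()
for n,(u,v),h,r in(('small',(328,226),.055,.03),('medium',(431,262),.069,.042),('large',(200,294),.083,.057)):
    U,V=np.meshgrid(range(u-50,u+51),range(v-50,v+51)); D=d[V,U]
    P=np.array([world('top',a,b,e) for a,b,e in zip(U.ravel(),V.ravel(),D.ravel())])
    B=im[V,U].min(2).ravel()
    m=(abs(P[:,2]-h)<.012)&(np.hypot(*(P[:,:2]-plane('top',u,v,h)[:2]).T)<r*1.3)&(B>120)
    q=P[m]; (x,y),rr=cv2.minEnclosingCircle(q[:,:2].astype(np.float32))
    print(n,m.sum(),'mean',q.mean(0).round(4),'med z',np.median(q[:,2]).round(4),'circ',round(x,4),round(y,4),round(rr,4))
    cv2.circle(vis,(u,v),2,(0,0,255),-1)
cv2.imwrite('pics/crop.png',cv2.resize(vis[150:340,70:470],None,fx=2,fy=2,interpolation=cv2.INTER_CUBIC))
```

```text
[[-0.917, 0.399, -0.0], [0.399, 0.917, -0.0], [0.0, -0.0, -1.0]]Traceback (most recent call last):
  File "<stdin>", line 9, in <module>
  File "h.py", line 4, in world
    c=env.camera_info(cam); p=np.array([(u-c['cx'])/c['fx']*d,(v-c['cy'])/c['fy']*d,d,1]); return (np.array(c['cam_to_world'])@p)[:3]
ValueError: time passes only in moves, steps and waits
```

```bash
cat > h.py <<'E'
import numpy as np, cv2
from functools import lru_cache
from bench import env
info=lru_cache(None)(lambda cam: env.camera_info(cam))
def world(cam,u,v,d):
    c=info(cam); p=np.array([(u-c['cx'])/c['fx']*d,(v-c['cy'])/c['fy']*d,d,1]); return (np.array(c['cam_to_world'])@p)[:3]
def plane(cam,u,v,z):
    a=world(cam,u,v,0.);b=world(cam,u,v,1.); return a+(b-a)*(z-a[2])/(b[2]-a[2])
E
python3 - <<'E'
from h import *
im=cv2.imread('pics/top0.png'); d=np.load('top0.npy'); vis=im.copy()
for n,(u,v),h,r in(('small',(328,226),.055,.03),('medium',(431,262),.069,.042),('large',(200,294),.083,.057)):
    U,V=np.meshgrid(range(u-50,u+51),range(v-50,v+51)); D=d[V,U]
    P=np.array([world('top',a,b,e) for a,b,e in zip(U.ravel(),V.ravel(),D.ravel())])
    B=im[V,U].min(2).ravel()
    m=(abs(P[:,2]-h)<.012)&(np.hypot(*(P[:,:2]-plane('top',u,v,h)[:2]).T)<r*1.3)&(B>120)
    q=P[m]; (x,y),rr=cv2.minEnclosingCircle(q[:,:2].astype(np.float32))
    print(n,m.sum(),'mean',q.mean(0).round(4),'med z',np.median(q[:,2]).round(4),'circ',round(x,4),round(y,4),round(rr,4))
    cv2.circle(vis,(u,v),2,(0,0,255),-1)
cv2.imwrite('pics/crop.png',cv2.resize(vis[150:340,70:470],None,fx=2,fy=2,interpolation=cv2.INTER_CUBIC))
E
```

```text
small 566 mean [ 0.6127 -0.0106  0.0528] med z 0.0528 circ 0.6132 -0.0107 0.0299
medium 1203 mean [ 0.5252 -0.2267  0.0665] med z 0.0664 circ 0.526 -0.2268 0.0422
large 2353 mean [0.4643 0.2587 0.0803] med z 0.0804 circ 0.4649 0.2592 0.0573
```

View pics/crop.png

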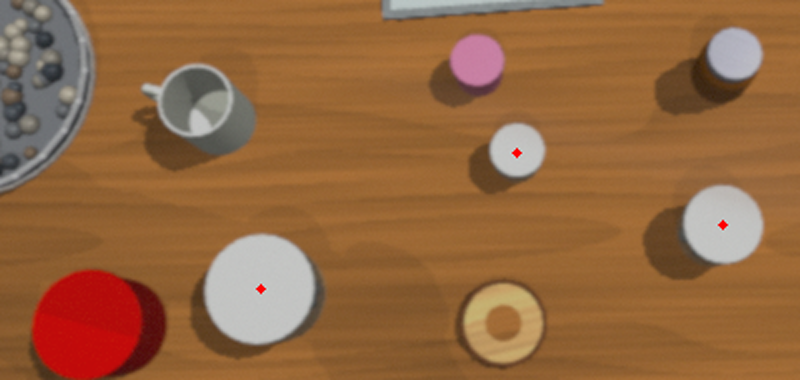

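The crop confirms the three white lids, and the fitted radii (29.9, 42.2 and 57.3 mm) match the sizes given. Centres are:
- **Small:** (0.613, -0.011)
- **Medium:** (0.526, -0.227)
- **Large:** (0.4645, 0.259)

I'll move to the small lid with the fingers shut.

>>> carry_out([
  [[0, 0, 0], [-0.04, -0.027, 0], 1],
  [[0, 0, 0], [-0.08, -0.055, 0], 1],
  [[0, 0, 0], [-0.12, -0.082, 0], 1],
  [[0, 0, 0], [-0.16, -0.11, 0], 1],
  [[0, 0, 0], [-0.2, -0.137, 0], 1],
], force=30)

```text
t: 1.02
ee_pos: [0.3789, 0.3661, 0.1999]
tool_rot: [0.204, 0.979, 0.0, 0.0]
force: [0.5, 0.1, 0.7]
finger_gap: 0.0
grip_force: 0.0
```

>>> carry_out([
  [[0, 0, 0], [-0.04, -0.027, 0], 1],
  [[0, 0, 0], [-0.08, -0.055, 0], 1],
  [[0, 0, 0], [-0.12, -0.082, 0], 1],
  [[0, 0, 0], [-0.16, -0.11, 0], 1],
  [[0, 0, 0], [-0.2, -0.137, 0], 1],
])

```text
t: 1.65
ee_pos: [0.5076, 0.1607, 0.2]
tool_rot: [0.204, 0.979, 0.0, 0.0]
force: [0.7, -0.2, 0.3]
finger_gap: -0.0
grip_force: 0.0
```

>>> carry_out([
  [[0, 0, 0], [-0.055, -0.039, 0], 1],
  [[0, 0, 0], [-0.11, -0.077, 0.02], 1],
  [[0, 0, 0], [-0.166, -0.1165, 0.05], 1],
  [[0, 0, 0], [-0.166, -0.1165, 0.1], 1],
  [[0, 0, 0], [-0.166, -0.1165, 0.12], 1],
])

```text
t: 2.28
ee_pos: [0.6108, -0.0142, 0.0758]
tool_rot: [0.206, 0.979, -0.001, -0.002]
force: [-0.1, 0.8, 0.4]
finger_gap: 0.0002
grip_force: 0.0
```

>>> carry_out([
  [[0, 0, 0], [0, 0, 0], 1],
  [[0, 0, 0], [0, 0, 0], 1],
])

```text
t: 2.52
ee_pos: [0.6134, -0.0105, 0.0812]
tool_rot: [0.204, 0.979, 0.0, 0.001]
force: [0.0, -0.8, 0.7]
finger_gap: 0.0
grip_force: 0.0
```

Run:
```python
from h import *
im,d=env.snapshot('side'); o=env.get_obs(); print(o['t'],o['ee_pos'],o['force'])
cv2.imwrite('pics/s1.png',cv2.resize(im[170:290,240:400],None,fx=4,fy=4,interpolation=cv2.INTER_CUBIC))
```

```text
2.575 [ 0.61366342 -0.0104517   0.08154325] [ 0.43911712  0.2279815  -0.33695392]
```

View pics/s1.png

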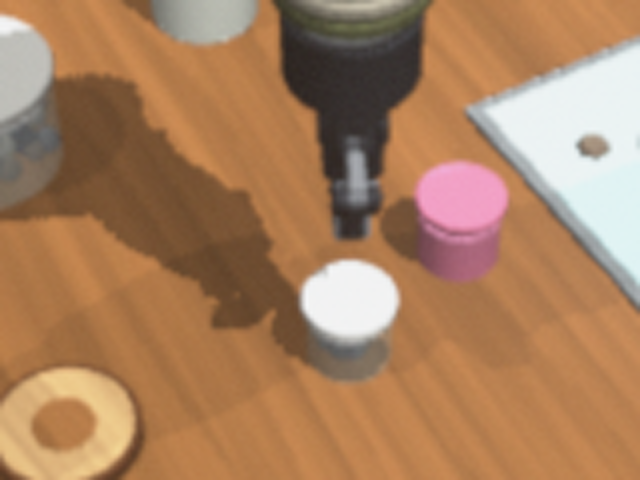

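The crop shows the shut fingertips at (350,235), straight above the small lid at (350,300), with the pink pot clear to the right. I'll descend slowly.

>>> carry_out([
  [[0, 0, 0], [0, 0, 0.006], 1],
  [[0, 0, 0], [0, 0, 0.012], 1],
  [[0, 0, 0], [0, 0, 0.017], 1],
  [[0, 0, 0], [0, 0, 0.021], 1],
  [[0, 0, 0], [0, 0, 0.024], 1],
])

```text
t: 3.2
ee_pos: [0.6124, -0.0111, 0.0553]
tool_rot: [0.204, 0.979, -0.0, -0.0]
force: [1.0, -0.2, 0.7]
finger_gap: -0.0004
grip_force: 0.0
```

>>> carry_out([
  [[0, 0, 0], [0, 0, 0.002], 1],
  [[0, 0, 0], [0, 0, 0.004], 1],
  [[0, 0, 0], [0, 0, 0.006], 1],
  [[0, 0, 0], [0, 0, 0.008], 1],
  [[0, 0, 0], [0, 0, 0.009], 1],
])

```text
t: 3.82
ee_pos: [0.6125, -0.011, 0.0465]
tool_rot: [0.204, 0.979, -0.0, -0.0]
force: [0.5, 0.5, 0.4]
finger_gap: -0.0
grip_force: 0.0
```

>>> carry_out([
  [[0, 0, 0], [0, 0, 0.001], 1],
  [[0, 0, 0], [0, 0, 0.002], 1],
  [[0, 0, 0], [0, 0, 0.002], 1],
])

```text
t: 4.2
ee_pos: [0.6125, -0.011, 0.0446]
tool_rot: [0.204, 0.979, -0.0, -0.0]
force: [0.4, 0.4, 0.3]
finger_gap: 0.0001
grip_force: 0.0
```

Run:
```python
from h import *
im,d=env.snapshot('side'); o=env.get_obs(); print(o['t'],o['ee_pos'],o['force'],o['ft_torque'])
cv2.imwrite('pics/s2.png',cv2.resize(im[190:280,270:390],None,fx=5,fy=5,interpolation=cv2.INTER_CUBIC))
```

```text
4.25 [ 0.61245499 -0.01102966  0.04464215] [0.85558087 0.48185597 0.7244491 ] [-0.01595158  0.01174961 -0.01525181]
```

View pics/s2.png

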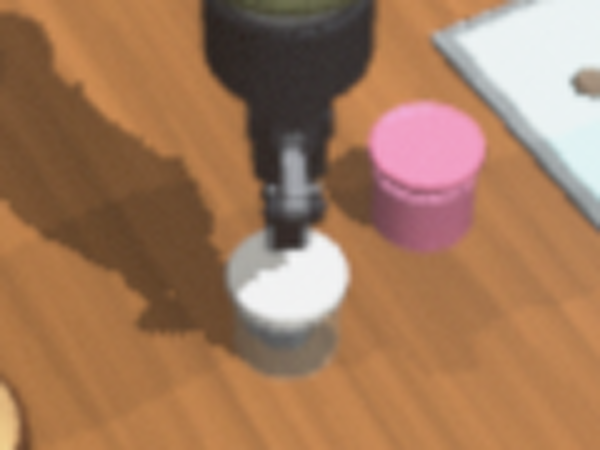

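There's no contact force, and in the crop the tip (290,240) still looks above the lid centre (288,275). I'll check the fingertip against the depth and the calibration.

Run:
```python
from h import *
o=env.get_obs(); p=np.append(o['ee_pos'],1)
for c in('side','top'):
    im,d=env.snapshot(c); k=info(c); q=np.linalg.inv(k['cam_to_world'])@p
    print(c,'tcp px',k['fx']*q[0]/q[2]+k['cx'],k['fy']*q[1]/q[2]+k['cy'],'depth',q[2])
    w=np.linalg.inv(k['cam_to_world'])@np.array([.613,-.011,.053,1]); print(' lid px',k['fx']*w[0]/w[2]+k['cx'],k['fy']*w[1]/w[2]+k['cy'],w[2])
    if c=='side':
        for v in range(226,256,2): 
            print(v,[(im[v,u].max(),*(world(c,u,v,float(d[v,u]))*1000).round().astype(int)) for u in(324,328,332)])
    else:
        cv2.imwrite('pics/t2.png',cv2.resize(im[180:280,270:390],None,fx=5,fy=5,interpolation=cv2.INTER_CUBIC))
```

```text
side tcp px 327.62282985320854 246.78585204050393 depth 1.097676561694076
 lid px 327.8245570383485 244.53749516409204 1.0914619857033976
226 [(np.uint8(59), np.int64(599), np.int64(-18), np.int64(135)), (np.uint8(165), np.int64(591), np.int64(-55), np.int64(175)), (np.uint8(91), np.int64(603), np.int64(-50), np.int64(164))]
228 [(np.uint8(94), np.int64(584), np.int64(-48), np.int64(165)), (np.uint8(167), np.int64(588), np.int64(-59), np.int64(174)), (np.uint8(105), np.int64(597), np.int64(-61), np.int64(172))]
230 [(np.uint8(78), np.int64(579), np.int64(-58), np.int64(172)), (np.uint8(156), np.int64(587), np.int64(-61), np.int64(171)), (np.uint8(88), np.int64(594), np.int64(-68), np.int64(173))]
232 [(np.uint8(65), np.int64(577), np.int64(-62), np.int64(169)), (np.uint8(105), np.int64(585), np.int64(-65), np.int64(169)), (np.uint8(66), np.int64(594), np.int64(-68), np.int64(167))]
234 [(np.uint8(54), np.int64(584), np.int64(-48), np.int64(146)), (np.uint8(61), np.int64(599), np.int64(-38), np.int64(127)), (np.uint8(81), np.int64(606), np.int64(-45), np.int64(131))]
236 [(np.uint8(84
[... 1287 characters left out ...]
250 [(np.uint8(242), np.int64(596), np.int64(-24), np.int64(56)), (np.uint8(242), np.int64(604), np.int64(-29), np.int64(57)), (np.uint8(242), np.int64(612), np.int64(-34), np.int64(58))]
252 [(np.uint8(240), np.int64(593), np.int64(-30), np.int64(56)), (np.uint8(241), np.int64(602), np.int64(-34), np.int64(55)), (np.uint8(234), np.int64(611), np.int64(-37), np.int64(54))]
254 [(np.uint8(174), np.int64(592), np.int64(-33), np.int64(52)), (np.uint8(200), np.int64(601), np.int64(-36), np.int64(51)), (np.uint8(160), np.int64(613), np.int64(-34), np.int64(41))]
top tcp px 328.1705048749485 225.50473287041626 depth 1.0674769102309332
 lid px 328.14194525064926 224.43934064287157 1.059367312664631
```

View pics/t2.png

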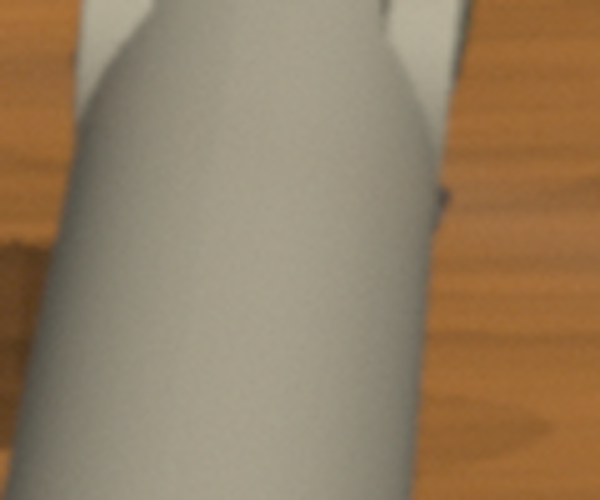

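The depth shows the lid still at about 55 mm and the fingertip bottom at about 80 mm. So the real tip sits some 25–30 mm above the reported TCP, though it is aligned horizontally. I'll keep descending in small amounts and watch the force.

>>> carry_out([
  [[0, 0, 0], [0, 0, 0.003], 1],
  [[0, 0, 0], [0, 0, 0.006], 1],
  [[0, 0, 0], [0, 0, 0.008], 1],
  [[0, 0, 0], [0, 0, 0.01], 1],
  [[0, 0, 0], [0, 0, 0.01], 1],
])

```text
t: 4.97
ee_pos: [0.6124, -0.011, 0.0344]
tool_rot: [0.204, 0.979, -0.0, -0.0]
force: [0.6, -0.4, -0.3]
finger_gap: 0.0001
grip_force: 0.0
```

>>> carry_out([
  [[0, 0, 0], [0, 0, 0.002], 1],
  [[0, 0, 0], [0, 0, 0.004], 1],
  [[0, 0, 0], [0, 0, 0.006], 1],
  [[0, 0, 0], [0, 0, 0.006], 1],
])

```text
t: 5.48
ee_pos: [0.6123, -0.011, 0.0284]
tool_rot: [0.204, 0.979, -0.0, -0.0]
force: [0.4, 0.5, -0.6]
finger_gap: -0.0001
grip_force: 0.0
```

```bash
cat >> h.py <<'E'
def tip(u0,u1,v0,v1,zlid):
    im,d=env.snapshot('side'); o=env.get_obs(); print(o['t'],o['ee_pos'],o['force'])
    P=np.array([[world('side',u,v,float(d[v,u]))*1000 for u in range(u0,u1)] for v in range(v0,v1)]); B=im[v0:v1,u0:u1].max(2)
    for i,v in enumerate(range(v0,v1)):
        m=B[i]<110
        print(v,m.sum(),np.median(P[i][m],0).round() if m.any() else '', 'white z',np.median(P[i][B[i]>220][:,2]).round(1) if (B[i]>220).any() else '')
    return im
E
python3 - <<'E'
from h import *
im=tip(316,342,236,256,.053)
cv2.imwrite('pics/s3.png',cv2.resize(im[190:280,270:390],None,fx=5,fy=5,interpolation=cv2.INTER_CUBIC))
E
```

```text
5.525 [ 0.61245535 -0.01103981  0.02856864] [-0.0944665  -0.28187664 -0.19257126]
236 7 [582. -63. 154.] white z 
237 12 [587. -65. 151.] white z 
238 11 [587. -63. 147.] white z 54.6
239 9 [605. -22.  90.] white z 56.8
240 8 [605. -20.  84.] white z 56.8
241 8 [604. -22.  80.] white z 55.9
242 7 [606. -20.  76.] white z 55.1
243 7 [605. -22.  75.] white z 54.6
244 4 [609. -12.  57.] white z 56.2
245 0  white z 56.2
246 0  white z 55.1
247 0  white z 55.5
248 0  white z 55.8
249 0  white z 55.9
250 1 [596.  23.   4.] white z 55.8
251 1 [594.  19.   5.] white z 56.4
252 2 [589.   5.  20.] white z 56.2
253 3 [586.  -6.  29.] white z 53.9
254 4 [585.  -9.  29.] white z 
255 6 [587. -14.  31.] white z
```

View pics/s3.png

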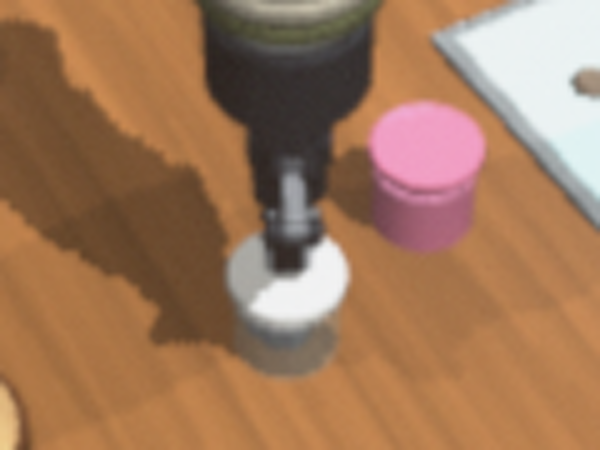

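The tip is now at crop (288,270), about 12–15 mm above the lid top, and well centred. I'll keep going down.

>>> carry_out([
  [[0, 0, 0], [0, 0, 0.002], 1],
  [[0, 0, 0], [0, 0, 0.004], 1],
  [[0, 0, 0], [0, 0, 0.006], 1],
  [[0, 0, 0], [0, 0, 0.008], 1],
  [[0, 0, 0], [0, 0, 0.008], 1],
])

```text
t: 6.15
ee_pos: [0.6125, -0.011, 0.0207]
tool_rot: [0.204, 0.979, -0.0, -0.0]
force: [-0.6, 0.0, 2.8]
finger_gap: -0.0002
grip_force: 1.0
```

>>> carry_out([
  [[0, 0, 0], [0, 0, 0.001], 1],
  [[0, 0, 0], [0, 0, 0.002], 1],
  [[0, 0, 0], [0, 0, 0.003], 1],
  [[0, 0, 0], [0, 0, 0.004], 1],
  [[0, 0, 0], [0, 0, 0.004], 1],
])

```text
t: 6.78
ee_pos: [0.6125, -0.011, 0.0166]
tool_rot: [0.204, 0.979, -0.0, -0.0]
force: [-1.6, -0.7, 2.7]
finger_gap: -0.0
grip_force: 1.1
```

Contact: the lid is sliding at about 3 N. I'll continue until the force rises at the stop.

>>> carry_out([
  [[0, 0, 0], [0, 0, 0.001], 1],
  [[0, 0, 0], [0, 0, 0.002], 1],
  [[0, 0, 0], [0, 0, 0.003], 1],
  [[0, 0, 0], [0, 0, 0.004], 1],
  [[0, 0, 0], [0, 0, 0.004], 1],
])

```text
t: 7.4
ee_pos: [0.6125, -0.011, 0.0128]
tool_rot: [0.204, 0.979, 0.0, -0.0]
force: [-3.4, 0.4, 5.7]
finger_gap: 0.0002
grip_force: 2.7
```

>>> carry_out([
  [[0, 0, 0], [0, 0, 0.0005], 1],
  [[0, 0, 0], [0, 0, 0.001], 1],
])

```text
t: 7.65
ee_pos: [0.6126, -0.011, 0.012]
tool_rot: [0.204, 0.979, 0.0, 0.0]
force: [-2.8, -0.3, 5.6]
finger_gap: 0.0004
grip_force: 3.3
```

>>> carry_out([
  [[0, 0, 0], [0, 0, -0.003], 1],
  [[0, 0, 0], [0, 0, -0.012], 1],
  [[0, 0, 0], [0, 0, -0.035], 1],
  [[0, 0, 0], [0, 0, -0.065], 1],
  [[0, 0, 0], [0, 0, -0.1], 1],
])

```text
t: 8.28
ee_pos: [0.6122, -0.011, 0.1124]
tool_rot: [0.204, 0.979, -0.0, -0.0]
force: [0.1, -0.1, 0.4]
finger_gap: 0.0003
grip_force: 0.0
```

>>> carry_out([
  [[0, 0, 0], [-0.0015, -0.05, 0], 1],
  [[0, 0, 0], [-0.003, -0.1, 0], 1],
  [[0, 0, 0], [-0.0045, -0.15, 0], 1],
  [[0, 0, 0], [-0.006, -0.2, 0], 1],
  [[0, 0, 0], [-0.007, -0.2325, 0], 1],
])

```text
t: 8.9
ee_pos: [0.5248, -0.23, 0.1122]
tool_rot: [0.205, 0.979, -0.0, 0.0]
force: [-0.3, 0.4, -0.1]
finger_gap: -0.0001
grip_force: 0.0
```

>>> carry_out([
  [[0, 0, 0], [0, 0, 0.02], 1],
  [[0, 0, 0], [0, 0, 0.04], 1],
  [[0, 0, 0], [0, 0, 0.05], 1],
])

```text
t: 9.28
ee_pos: [0.5256, -0.2268, 0.0608]
tool_rot: [0.204, 0.979, 0.0, -0.001]
force: [0.9, 0.2, 0.4]
finger_gap: 0.0
grip_force: 0.0
```

```bash
cat >> h.py <<'E'
def lids(cam='top'):
    im,d=env.snapshot(cam); o=env.get_obs(); print(o['t'],o['ee_pos'],o['force'])
    for n,c,h,r in(('small',(.613,-.011),.05,.03),('medium',(.526,-.227),.066,.042),('large',(.4645,.259),.08,.057)):
        q=np.linalg.inv(info(cam)['cam_to_world'])@np.array([*c,h,1]); k=info(cam)
        u=int(k['fx']*q[0]/q[2]+k['cx']);v=int(k['fy']*q[1]/q[2]+k['cy'])
        P=np.array([world(cam,a,b,float(d[b,a])) for a in range(u-45,u+46) for b in range(v-45,min(v+46,480)) if im[b,a].min()>150])
        if len(P)==0: continue
        P=P[(abs(P[:,2]-h)<.015)&(np.hypot(*(P[:,:2]-c).T)<r*1.3)]
        if len(P)>50: (x,y),rr=cv2.minEnclosingCircle(P[:,:2].astype(np.float32)); print(cam,n,len(P),'circ',round(x,4),round(y,4),round(rr,4),'z',np.median(P[:,2]).round(4))
    return im
E
python3 - <<'E'
from h import *
lids('top'); im=lids('side')
cv2.imwrite('pics/s4.png',cv2.resize(im[200:360,260:440],None,fx=3.5,fy=3.5,interpolation=cv2.INTER_CUBIC))
E
```

```text
9.325 [ 0.52522502 -0.22654213  0.05992218] [-1.53940871  0.23620444 -1.05339586]
top small 535 circ 0.6127 -0.011 0.0293 z 0.047
top medium 101 circ 0.5277 -0.2076 0.0231 z 0.0668
top large 2300 circ 0.4652 0.2591 0.0568 z 0.0804
9.375 [ 0.52551907 -0.2266516   0.06084196] [-0.40843799  0.19805158  0.33491208]
side medium 899 circ 0.5238 -0.2268 0.0422 z 0.0695
side large 825 circ 0.4618 0.2589 0.0579 z 0.0843
```

View pics/s4.png

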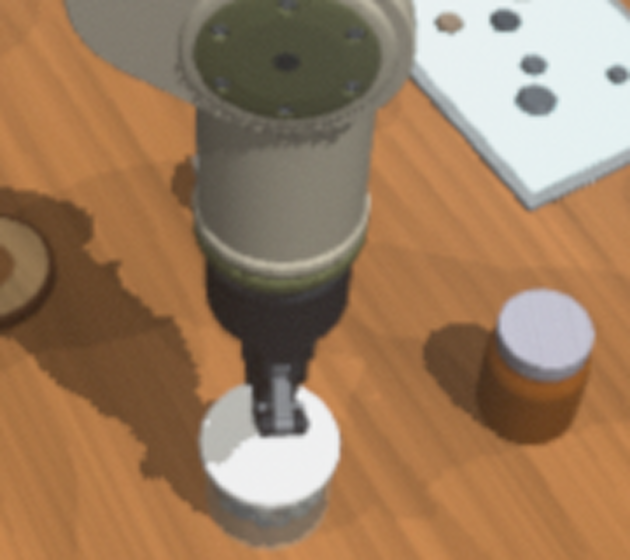

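The small lid now reads 47.0 mm, down from 52.8 mm, with the pot unmoved. I'll calibrate the depth bias against the table to confirm it's home before going on.

Run:
```python
from h import *
for k in range(3):
    im,d=env.snapshot('top'); c=info('top')
    s=np.median([world('top',a,b,float(d[b,a]))[2] for a in range(321,334) for b in range(219,232)])
    t=[np.median([world('top',a,b,float(d[b,a]))[2] for a in range(u-6,u+7) for b in range(v-6,v+7)])*1000 for u,v in((365,228),(328,262),(385,200),(240,340),(270,290))]
    L=np.median([world('top',a,b,float(d[b,a]))[2] for a in range(190,211) for b in range(284,305)])
    w=np.median([world('top',a,b,float(d[b,a]))[2] for a in range(310,315) for b in range(305,320)])
    print('small',s,'large',L,'wood(12)',w,'table',np.round(t,2))
```

```text
small 0.04676100503259084 large 0.08035146370079205 wood(12) 0.01202621612128496 table [-1.27 -0.7  -0.78 -0.91 -1.2 ]
small 0.046990436408526515 large 0.08042391699064255 wood(12) 0.011946406537265641 table [-0.83 -0.75 -0.37 -1.13 -1.13]
small 0.04689409157762903 large 0.08053977230669396 wood(12) 0.011749412436970585 table [-0.53 -0.73 -0.56 -1.02 -0.98]
```

The table reads about 0.9 mm low, so the small lid is at 47.8 mm, which is home. The real tip is about 32 mm above the reported TCP, so medium contact should come near z ≈ 0.036 and the finish near 0.026.

>>> carry_out([
  [[0, 0, 0], [0, 0, 0.006], 1],
  [[0, 0, 0], [0, 0, 0.012], 1],
  [[0, 0, 0], [0, 0, 0.017], 1],
  [[0, 0, 0], [0, 0, 0.021], 1],
  [[0, 0, 0], [0, 0, 0.023], 1],
])

```text
t: 10.15
ee_pos: [0.5259, -0.2269, 0.0383]
tool_rot: [0.204, 0.979, -0.0, -0.0]
force: [-0.1, 0.2, -0.2]
finger_gap: 0.0001
grip_force: 0.0
```

>>> carry_out([
  [[0, 0, 0], [0, 0, 0.0015], 1],
  [[0, 0, 0], [0, 0, 0.003], 1],
  [[0, 0, 0], [0, 0, 0.0045], 1],
  [[0, 0, 0], [0, 0, 0.006], 1],
  [[0, 0, 0], [0, 0, 0.007], 1],
])

```text
t: 10.78
ee_pos: [0.5262, -0.227, 0.0318]
tool_rot: [0.204, 0.979, -0.0, 0.0]
force: [-0.9, -0.5, 2.8]
finger_gap: -0.0002
grip_force: 1.2
```

>>> carry_out([
  [[0, 0, 0], [0, 0, 0.001], 1],
  [[0, 0, 0], [0, 0, 0.002], 1],
  [[0, 0, 0], [0, 0, 0.003], 1],
  [[0, 0, 0], [0, 0, 0.004], 1],
  [[0, 0, 0], [0, 0, 0.004], 1],
])

```text
t: 11.4
ee_pos: [0.5262, -0.227, 0.0278]
tool_rot: [0.204, 0.979, -0.0, 0.0]
force: [0.7, -1.2, 3.7]
finger_gap: -0.0001
grip_force: 2.0
```

>>> carry_out([
  [[0, 0, 0], [0, 0, 0.001], 1],
  [[0, 0, 0], [0, 0, 0.002], 1],
  [[0, 0, 0], [0, 0, 0.003], 1],
  [[0, 0, 0], [0, 0, 0.003], 1],
])

```text
t: 11.9
ee_pos: [0.5262, -0.2271, 0.0251]
tool_rot: [0.204, 0.979, 0.0, 0.0]
force: [-2.5, 0.6, 8.7]
finger_gap: -0.0002
grip_force: 3.9
```

8.7 N means the medium lid is at its stop. I'll lift and look.

>>> carry_out([
  [[0, 0, 0], [0, 0, -0.003], 1],
  [[0, 0, 0], [0, 0, -0.012], 1],
  [[0, 0, 0], [0, 0, -0.035], 1],
  [[0, 0, 0], [0, 0, -0.07], 1],
  [[0, 0, 0], [0, 0, -0.11], 1],
])

```text
t: 12.52
ee_pos: [0.5253, -0.2267, 0.1352]
tool_rot: [0.204, 0.979, 0.0, -0.001]
force: [0.8, -0.0, -0.5]
finger_gap: 0.0003
grip_force: 0.0
```

>>> carry_out([
  [[0, 0, 0], [0.025, 0.042, 0], 1],
  [[0, 0, 0], [0.05, 0.084, 0], 1],
  [[0, 0, 0], [0.075, 0.126, 0], 1],
  [[0, 0, 0], [0.1, 0.168, 0], 1],
  [[0, 0, 0], [0.125, 0.21, 0], 1],
])

```text
t: 13.15
ee_pos: [0.4947, 0.017, 0.1348]
tool_rot: [0.204, 0.979, -0.0, -0.0]
force: [0.7, 0.4, -0.4]
finger_gap: -0.0002
grip_force: 0.0
```

Run:
```python
from h import *
lids('top')
```

```text
13.2 [0.49385292 0.02488889 0.13451369] [-0.05907431  6.81044007 -0.40600677]
top medium 1135 circ 0.5249 -0.228 0.0417 z 0.0608
top large 1136 circ 0.4689 0.259 0.0549 z 0.0804
```

The medium lid reads 61.7 mm with the bias corrected, so it is home and unmoved. On to the large one.

>>> carry_out([
  [[0, 0, 0], [0.025, 0.042, 0], 1],
  [[0, 0, 0], [0.05, 0.084, 0], 1],
  [[0, 0, 0], [0.075, 0.126, 0], 1],
  [[0, 0, 0], [0.105, 0.176, 0], 1],
  [[0, 0, 0], [0.1255, 0.211, 0], 1],
])

```text
t: 13.82
ee_pos: [0.4635, 0.2616, 0.1346]
tool_rot: [0.203, 0.979, 0.0, -0.0]
force: [0.8, -1.0, 0.5]
finger_gap: -0.0001
grip_force: 0.0
```

>>> carry_out([
  [[0, 0, 0], [0, 0, 0.015], 1],
  [[0, 0, 0], [0, 0, 0.035], 1],
  [[0, 0, 0], [0, 0, 0.055], 1],
  [[0, 0, 0], [0, 0, 0.067], 1],
  [[0, 0, 0], [0, 0, 0.07], 1],
])

```text
t: 14.45
ee_pos: [0.4643, 0.258, 0.0639]
tool_rot: [0.204, 0.979, -0.001, -0.0]
force: [-0.2, -0.0, 0.5]
finger_gap: 0.0004
grip_force: 0.0
```

Run:
```python
from h import *
im=lids('side')
cv2.imwrite('pics/s5.png',cv2.resize(im[90:230,140:320],None,fx=3.5,fy=3.5,interpolation=cv2.INTER_CUBIC))
```

```text
14.5 [0.46448711 0.2583362  0.06417177] [-0.66565254  0.41220189 -0.79529766]
side small 379 circ 0.611 -0.0101 0.031 z 0.0501
side medium 1138 circ 0.5237 -0.2267 0.0427 z 0.0638
side large 905 circ 0.4651 0.2588 0.0584 z 0.0843
```

View pics/s5.png

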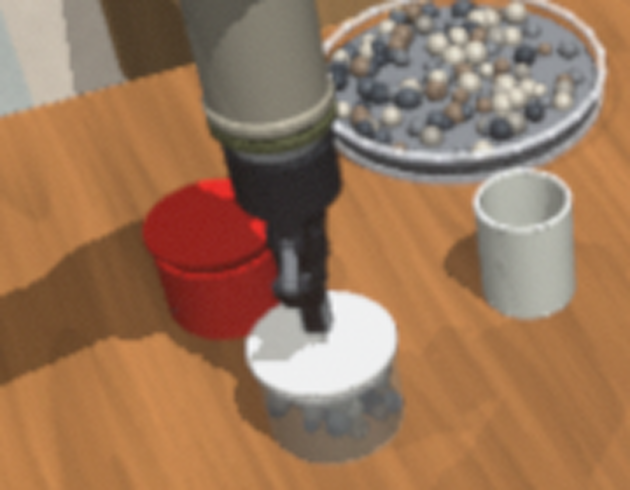

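The fingertip is at crop (315,330), above the white large lid, whose centre is at (322,345). The red pot and mug are clear. Pressing.

>>> carry_out([
  [[0, 0, 0], [0, 0, 0.003], 1],
  [[0, 0, 0], [0, 0, 0.006], 1],
  [[0, 0, 0], [0, 0, 0.009], 1],
  [[0, 0, 0], [0, 0, 0.011], 1],
  [[0, 0, 0], [0, 0, 0.013], 1],
])

```text
t: 15.12
ee_pos: [0.4645, 0.259, 0.0516]
tool_rot: [0.204, 0.979, -0.0, -0.0]
force: [-0.2, 0.7, -0.6]
finger_gap: 0.0002
grip_force: 0.0
```

>>> carry_out([
  [[0, 0, 0], [0, 0, 0.0015], 1],
  [[0, 0, 0], [0, 0, 0.003], 1],
  [[0, 0, 0], [0, 0, 0.0045], 1],
  [[0, 0, 0], [0, 0, 0.006], 1],
  [[0, 0, 0], [0, 0, 0.007], 1],
])

```text
t: 15.75
ee_pos: [0.4646, 0.2591, 0.0447]
tool_rot: [0.204, 0.979, 0.0, -0.0]
force: [-0.9, -0.8, 2.6]
finger_gap: -0.0002
grip_force: 1.2
```

>>> carry_out([
  [[0, 0, 0], [0, 0, 0.001], 1],
  [[0, 0, 0], [0, 0, 0.002], 1],
  [[0, 0, 0], [0, 0, 0.003], 1],
  [[0, 0, 0], [0, 0, 0.003], 1],
])

```text
t: 16.25
ee_pos: [0.4646, 0.2591, 0.0417]
tool_rot: [0.204, 0.979, 0.0, -0.0]
force: [-2.0, -0.2, 4.1]
finger_gap: 0.0
grip_force: 2.0
```

>>> carry_out([
  [[0, 0, 0], [0, 0, 0.001], 1],
  [[0, 0, 0], [0, 0, 0.002], 1],
  [[0, 0, 0], [0, 0, 0.0025], 1],
  [[0, 0, 0], [0, 0, 0.0025], 1],
])

```text
t: 16.75
ee_pos: [0.4646, 0.2591, 0.0395]
tool_rot: [0.204, 0.979, 0.0, 0.0]
force: [-2.4, -1.2, 7.6]
finger_gap: 0.0003
grip_force: 3.6
```

>>> carry_out([
  [[0, 0, 0], [0, 0, -0.003], 1],
  [[0, 0, 0], [0, 0, -0.012], 1],
  [[0, 0, 0], [0, 0, -0.035], 1],
  [[0, 0, 0], [0, 0, -0.07], 1],
  [[0, 0, 0], [0, 0, -0.11], 1],
])

```text
t: 17.38
ee_pos: [0.4641, 0.2587, 0.1499]
tool_rot: [0.204, 0.979, -0.0, -0.0]
force: [-0.2, 0.5, -0.3]
finger_gap: 0.0001
grip_force: 0.0
```

>>> carry_out([
  [[0, 0, 0], [0.03, 0.04, 0], 1],
  [[0, 0, 0], [0.05, 0.08, -0.02], 1],
  [[0, 0, 0], [0.07, 0.12, -0.04], 1],
  [[0, 0, 0], [0.08, 0.15, -0.05], 1],
  [[0, 0, 0], [0.08, 0.15, -0.05], 1],
])

```text
t: 18.0
ee_pos: [0.4501, 0.4315, 0.1994]
tool_rot: [0.202, 0.979, 0.001, -0.0]
force: [0.4, -0.6, -0.2]
finger_gap: 0.0002
grip_force: 0.0
```

Run:
```python
from h import *
lids('top'); lids('side')
```

```text
18.05 [0.45074723 0.42924439 0.19889402] [ 0.86162634 -0.87418767  0.20324601]
top small 535 circ 0.613 -0.011 0.0292 z 0.0468
top medium 1144 circ 0.5252 -0.2272 0.0412 z 0.0609
top large 2266 circ 0.4647 0.2592 0.0566 z 0.0746
18.1 [0.45122392 0.42779976 0.19866169] [ 0.17428994 -1.1878648   0.19897666]
side small 376 circ 0.611 -0.011 0.0302 z 0.05
side medium 1140 circ 0.5245 -0.2263 0.043 z 0.0638
side large 1024 circ 0.4627 0.2601 0.0583 z 0.0786
```

All three lids read a consistent 1.1–1.4 mm below their home heights, which is about the camera bias, and the pots haven't moved. I'm handing in.

```bash
python3 -c "
from bench import env
print(env.sign_off())"
```

```text
the job is handed in; nothing more can be done
None
```

All three white lids were pressed home in order (small, medium, large) at about 6–9 N in about 18 s; the cameras showed the pots unmoved, nothing else was touched, and the job is handed in.

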